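Refill the dehumidifier and hold its start knob in

ROBOT

A 6-joint arm with a two-finger parallel gripper is mounted at the origin on the work surface. World frame = base frame: x ahead of the robot, y to its left, z up, the work surface at z = 0. Lengths are in mm, angles in rad, forces in N, time in s.
With the tool pointing down it reaches from about 300 to 775 mm from the base axis. Payload 14.6 kg.
Tool frame: the origin (TCP) lies between the finger pads; the fingertips stand 19 mm ahead of it and the grasp point (between the pads) is the TCP; z points along the fingers, y is the line along which they close (so a half turn about z gives the same grasp; the last joint's range is limited). The gripper opens to 94 mm and grips with 3 to 60 N. Pads are 16 mm wide; open, the fingers measure 119 mm over their backs; the gripper's body (75 mm by 177 mm) begins 78 mm behind the grasp point.
Start: joints at [-1.362, 0.3, 1.521, -0, 1.321, -0.067], TCP at [149.767, -529.206, 224.446] pointing down, gripper open.
Joint ranges: [-3.03, 3.03], [-0.79, 2.21], [0.23, 2.52], [-1.04, 4.18], [0, 3.07], [-2.55, 2.55]. Speed limits (rad/s): [2.22, 2.22, 2.57, 3.14, 3.14, 3.14].

INTERFACE

Orientations are given as [roll, pitch, yaw] about the fixed x, y, z axes, in that order (R = Rz(yaw) Ry(pitch) Rx(roll)).
In Python, from cell import monitor, imaging, job, find_in, trace gives the robot as it stands. The module is installed in compiled form; this text tells all that it offers.
- The arm moves only by the tool arm_command, never from a script. Its argument "steps" is a list of rows, each a list of 5 numbers: the opening, from 0 (shut) to 1 (fully open), then the shift along the tool's x, y, z in mm, then the turn about the tool's z in degrees. In form: [[gripper, dx, dy, dz, turn], ...]. A call has 1 to 20 rows; each row is the pose to reach, as a shift and turn from the pose commanded when the call began, along the tool's axes at that moment; what a row does not reach only later rows make up. A row lasts 1/8 s, in which the tool goes at most 62.5 mm and 10.7 degrees, less where a joint would pass 70% of its speed; a pose out of reach is approached as far as the arm can. A call with a gripper value outside its range is refused whole. The fingers move at their own pace and stop on an object; "force" is the grip in N (left out, the last holds). Time passes only in rows, so rows that repeat a pose let the fingers close. It gives the time, the measured TCP pose, the force, the opening and the grip force at its end, in the units of the state.
- monitor.read_state(): the state, without advancing time (a new reading comes with each control period).
- imaging.camera(name): name is "scene" or "top" or "wrist"; returns a dict with "img" (400x640x3 uint8, red, green, blue), "mtx" (3x3 intrinsics, pixels), "D" ([k1, k2, p1, p2, k3] as OpenCV has them; the pictures are not rectified), "view" (4x4, takes a point from world to camera coordinates). Camera axes: x right, y down, z forward; pixel columns grow to the right and rows downward; lengths in mm; the calibration is good to about 2 mm. A picture is of the moment at which its call begins. There is no depth.
- job.sign_off(): hands the job in; it is judged then, once.
Trained networks look in a picture, given as the dict that the camera call returned (one of the last four; its "shot" number tells which), for a name from the list of things; names that differ only in an ending like _2 or _b are one class to them, and where a whole thing is asked for, a point or a joint stands for the part that bears it (a point fixed in the world has none). Each returns a list of dicts, best first, with "p" (0 to 1); they miss things now and then, are a little off and sometimes report something else, mostly with a low value. They report only what shows in the picture. A call takes as long as a camera call. They do not tell look-alikes from the thing itself.
- find_in(picture, target): "rect" ([centre column, centre row, width, height] in pixels, round what is visible of it).
- trace(picture, target): "region" (400x640 bool, what is visible of it) and "rect" ([centre column, centre row, width, height] in pixels, round what is visible of it).
The state is a dict: "clock": time; "joints": joint angles; "qd": joint speeds; "effort": joint torques, N m; "eef_pos": TCP position; "eef_rot": TCP orientation; "wrist_force": force on the tool from outside, world axes, zero at the start; "moment": the same for the moment, N m; "finger_gap": finger opening in mm; "finger_force": force on a finger pad.
Only numpy, scipy, OpenCV 4.12 (cv2) and the standard library are available. Lean on these libraries where they do the work, as an engineer would, in place of code of your own. Each camera call takes 0.05 s, during which the arm holds its last target. There are 200 camera calls.

TASK

Put the dehumidifier back to work: tip all five blue desiccant balls from the glass tumbler into the open tray on top of it, then stand the empty tumbler upright on the shelf again and let go of it. Next take the black knob from the coaster, turn it so that its key flat (the side its white pointer shows) matches the flat of the brass D-shaft, push it fully home on the shaft and keep pressing so that the sprung shaft stays all the way in. Finish while still holding the knob pressed in, and leave the other things on the shelf where they are.

Things in the scene. Friction and masses are not known exactly. Their poses are not given: they have to be found in the camera images.
- dehumidifier: cream compact dehumidifier, fixed to the shelf, 170 (x) x 320 (y) x 150 mm tall; origin at the centre of its underside, x to its back, y to its left, z up; stands level, place and yaw vary. On top, centred 75 mm to +y of the origin, is an open rectangular tray; on top, 80 mm to -y, a brass D-shaft stands up. Nothing else rises above its top
- tray (a point): centre of the dark inner floor of the open desiccant tray, 100 mm above the shelf; the tray is 130 (x) x 120 (y) mm inside and 50 mm deep, its rim level with the machine's top at 150 mm; axes as the dehumidifier's
- shaft_seat (a point): on the axis of the brass D-shaft, at the white shoulder (26 mm across) at its foot, 14 mm above the machine's top; moves with the shaft. The shaft is 16 mm across, rises 13 mm above the shoulder (top 2.5 mm tapered), with a flat on this point's +x side 3.5 mm from the axis. +x here = the dehumidifier's +x; the shaft does not turn
- spindle (a joint): how far the shaft and shoulder are pushed down (m): 0 out, 0.006 fully in (stop). A spring pushes back with 3 N at 0, rising to 9 N fully in; it comes out again when let go
- knob: black round knob lying face up on the coaster, about 40 g: grip rim 44 mm across from 16 to 32 mm above its underside, 41 mm below; origin at the centre of its underside, z up. The D-bore opens at the underside: 16 mm deep, 19 mm across, key flat on the knob's +x side 4.8 mm from the axis; play on the shaft about 1.3 mm all round and 0.15 rad of yaw. Home: underside on the shoulder
- knob_face (a point): centre of the knob's upper face, 32 mm above its underside; the white pointer line on the face runs from here to the knob's +x, that is to the side of the key flat
- coaster: grey hard silicone coaster, disc 100 mm across and 8 mm thick, fixed, the knob within about 17 mm of its centre; origin at the centre of its underside. It and the tumbler change sides from one start to the next
- tumbler: glass tumbler standing upright and open, about 160 g, 90 mm tall, round, outer diameter 52 mm at the foot widening evenly to 70 mm at the rim, wall 3 mm, floor 6 mm; holds the five balls; origin at the centre of its underside, z along its axis to the mouth
- ball0_center (a point): centre of one of the five blue desiccant balls, 18 mm across, 10 g, rolling freely; at first in the tumbler
- ball1_center (a point): centre of one of the five blue desiccant balls, 18 mm across, 10 g, rolling freely; at first in the tumbler
- ball2_center (a point): centre of one of the five blue desiccant balls, 18 mm across, 10 g, rolling freely; at first in the tumbler
- ball3_center (a point): centre of one of the five blue desiccant balls, 18 mm across, 10 g, rolling freely; at first in the tumbler
- ball4_center (a point): centre of one of the five blue desiccant balls, 18 mm across, 10 g, rolling freely; at first in the tumbler
- teal_box: teal plastic storage box with a sliding lid, 164 x 244 x 106 mm tall, standing at the far left; origin at the centre of its underside; bystander, not to be moved
- spring_clip: chrome spring clip, 60 x 24 x 21 mm, lying flat; origin at the centre of its underside; bystander, not to be moved
- detergent: blue detergent bottle, 72 mm across, 200 mm tall, standing; origin at the centre of its underside; bystander, not to be moved
- peg_jar: yellow jar, 80 mm across, 100 mm tall, standing; origin at the centre of its underside; bystander, not to be moved
- brush: flat brush with a wooden handle, about 200 mm long, lying along its own x; origin on its underside; bystander, not to be moved
- mug: white mug, 80 mm across, 90 mm tall, standing at the left; origin at the centre of its underside; bystander, not to be moved
Things that resemble listed ones, but are neither listed nor needed, are in the scene too. Leave any orange or turquoise look-alike of the tumbler alone.

How it is judged (in metres and radians):
On the way, in this order (a step that is already met when the one before it is completed fails the run):
1. all five balls are in the tray (x of ball0_center in the frame of tray between -0.065 and 0.065 m and y of ball0_center in the frame of tray between -0.06 and 0.06 m and z of ball0_center in the frame of tray between 0 and 0.05 m and x of ball1_center in the frame of tray between -0.065 and 0.065 m and y of ball1_center in the frame of tray between -0.06 and 0.06 m and z of ball1_center in the frame of tray between 0 and 0.05 m and x of ball2_center in the frame of tray between -0.065 and 0.065 m and y of ball2_center in the frame of tray between -0.06 and 0.06 m and z of ball2_center in the frame of tray between 0 and 0.05 m and x of ball3_center in the frame of tray between -0.065 and 0.065 m and y of ball3_center in the frame of tray between -0.06 and 0.06 m and z of ball3_center in the frame of tray between 0 and 0.05 m and x of ball4_center in the frame of tray between -0.065 and 0.065 m and y of ball4_center in the frame of tray between -0.06 and 0.06 m and z of ball4_center in the frame of tray between 0 and 0.05 m), for 0.2 s.
2. the tumbler stands upright on the shelf, let go (height (world z) of tumbler between -0.005 and 0.012 m and angle between tumbler's own z axis and vertical below 0.1 rad and contact force between each of the arm, the fingers and tumbler below 0.2 N), for 0.2 s.
3. the knob is home on the shaft and the shaft pressed in (z of knob in the frame of shaft_seat between -0.004 and 0.003 m and horizontal distance between knob and shaft_seat below 0.004 m and angle between the x axis of knob and the x axis of shaft_seat, either way round below 0.3 rad and angle between knob's own z axis and vertical below 0.12 rad and value of joint spindle above 0.004 m and contact force between the fingers and knob above 1 N), for 0.3 s.
At the end, for the whole second after the job is handed in: All five balls in the tray; the tumbler upright on the shelf (tilt under 0.1 rad), untouched; the knob home on the D-shaft (underside within 3 mm of the shoulder, axes within 4 mm, yaw 0.3 rad, tilt 0.12 rad), fingers on it, the shaft still pushed in over 4 of its 6 mm (all of step 1 and all of step 2 and all of step 3); the arm keeps its last pose, push and grip.
It fails at once if a bystander is moved more than 40 mm or tipped over (distance of any of teal_box, spring_clip, detergent, peg_jar, brush, mug from where it was at the start of the episode above 0.04 m or angle between any of teal_box, spring_clip, detergent, peg_jar, brush, mug's own z axis and vertical above 0.5 rad).
It also fails if it takes over 72 s, if anything falls off the work surface, if the arm or the gripper's body presses on something with over 40 N, if the wrist force passes 120 N, or if a joint passes its speed limit or range.

## Working session

There is one attempt and no reset: what is moved stays moved. The work goes in short steps, Python scripts to look and compute and a tool call to move; the robot and the scene stay as the last step left them, time stands still between calls to the robot, and variables do not carry over. Pictures are saved under pics/ and viewed, at most 10 in all, crops included, and the job is handed in when it is done.

Besides the shell and the picture viewer there is one more tool, called after "Request:" as name(argument=value, ...) on one line, values as JSON. arm_command: Moves the arm, as the interface text tells. Its arguments: {"type":"object","properties":{"steps":{"type":"array","items":{"type":"array","items":{"type":"number"}}},"force":{"type":"number"}},"required":["steps"]}

```bash
mkdir -p pics
cat > h.py <<'E'
import numpy as np, cv2
from cell import monitor, imaging, job, find_in, trace
def ray(c,px):
    V=c["view"]; R=V[:3,:3]; t=V[:3,3]
    u=cv2.undistortPoints(np.array([[px]],float),np.array(c["mtx"],float),np.array(c["D"],float))[0,0]
    return -R.T@t, R.T@np.array([u[0],u[1],1])
def at_z(c,px,z):
    o,d=ray(c,px); return o+d*(z-o[2])/d[2]
def proj(c,p):
    V=c["view"]; r=cv2.Rodrigues(V[:3,:3])[0]
    return cv2.projectPoints(np.array(p,float).reshape(-1,1,3),r,V[:3,3],np.array(c["mtx"],float),np.array(c["D"],float))[0][:,0]
def save(c,n,crop=None,s=1):
    im=c["img"][:,:,::-1]
    if crop: x0,y0,x1,y1=crop; im=im[y0:y1,x0:x1]
    cv2.imwrite("pics/"+n,cv2.resize(im,None,fx=s,fy=s,interpolation=cv2.INTER_CUBIC))
E
python3 - <<'E'
from h import *
ims=[]
for n in ("scene","top"):
    c=imaging.camera(n); save(c,n+"0.png"); ims.append(c)
    print(n,"cam at",-c["view"][:3,:3].T@c["view"][:3,3])
    for t in ["dehumidifier","tray","shaft_seat","knob","knob_face","coaster","tumbler","ball0_center","spring_clip","brush","peg_jar","detergent","mug","teal_box"]:
        print(t,[(round(d["p"],2),np.round(d["rect"]).astype(int).tolist(), np.round(at_z(c,d["rect"][:2],{"knob":32,"knob_face":40,"tumbler":45,"tray":100,"shaft_seat":164}.get(t,0))[:2]).tolist()) for d in find_in(c,t)[:6]])
s=monitor.read_state();print(s)
E
```

```text
scene cam at [1214.41499806  820.62371789 1521.13316738]
dehumidifier [(0.64, [289, 216, 100, 97], [635.0, -54.0]), (0.55, [272, 186, 8, 5], [600.0, -213.0])]
tray [(0.79, [288, 213, 98, 96], [667.0, -9.0])]
shaft_seat [(0.58, [271, 187, 5, 4], [674.0, -100.0])]
knob []
knob_face [(0.65, [286, 144, 11, 10], [440.0, -330.0])]
coaster [(0.76, [289, 148, 21, 13], [423.0, -334.0])]
tumbler [(0.89, [416, 254, 23, 27], [398.0, 376.0]), (0.74, [381, 240, 24, 27], [456.0, 261.0]), (0.73, [409, 224, 22, 29], [330.0, 272.0]), (0.68, [358, 222, 20, 26], [467.0, 149.0])]
ball0_center [(0.68, [225, 134, 18, 23], [592.0, -573.0]), (0.36, [379, 241, 24, 26], [440.0, 240.0])]
spring_clip []
brush [(0.76, [254, 132, 40, 10], [488.0, -505.0])]
peg_jar [(0.69, [222, 136, 21, 26], [610.0, -570.0])]
detergent [(0.69, [288, 144, 8, 11], [414.0, -358.0]), (0.58, [230, 151, 21, 42], [630.0, -475.0])]
mug [(0.66, [454, 291, 38, 34], [377.0, 548.0])]
teal_box [(0.61, [368, 316, 85, 98], [670.0, 431.0])]
top cam at [ 381.79426841    5.30810247 1313.54605306]
dehumidifier [(0.86, [334, 155, 117, 82], [679.0, -2
[... 860 characters left out ...]
66], [703.0, 455.0])]
{'clock': 1.5, 'joints': array([-1.36160408e+00,  2.99894947e-01,  1.52100820e+00, -2.45332313e-05,
        1.32069549e+00, -6.66075724e-02]), 'qd': array([ 0.0005586 , -0.00108888, -0.00165143, -0.00093256, -0.00030026,
        0.00040488]), 'effort': array([-3.27453699e-04, -5.31659138e+01, -3.52914298e+01,  7.08168908e-02,
        2.13452673e-02, -1.66274435e-05]), 'eef_pos': array([ 149.75899932, -529.2058196 ,  224.44488196]), 'eef_rot': array([-3.14158510e+00,  2.33191827e-05,  2.75805895e-01]), 'wrist_force': array([0.49497733, 0.44428335, 0.27678372]), 'moment': array([-0.00355141,  0.00010595,  0.05250695]), 'finger_force': 0.0, 'finger_gap': 94.54666648317166}
```

Run:
```python
import cv2
a=cv2.imread("pics/top0.png");b=cv2.imread("pics/scene0.png")
A=cv2.resize(a[100:290,120:520],None,fx=2,fy=2,interpolation=3)
cv2.imwrite("pics/topcrop.png",A)
B=cv2.resize(a[195:285,190:310],None,fx=4,fy=4,interpolation=3);C=cv2.resize(b[200:290,335:440],None,fx=3,fy=4,interpolation=3)
cv2.imwrite("pics/tum.png",cv2.hconcat([B,C]))
```

```text
(no output)
```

View pics/topcrop.png

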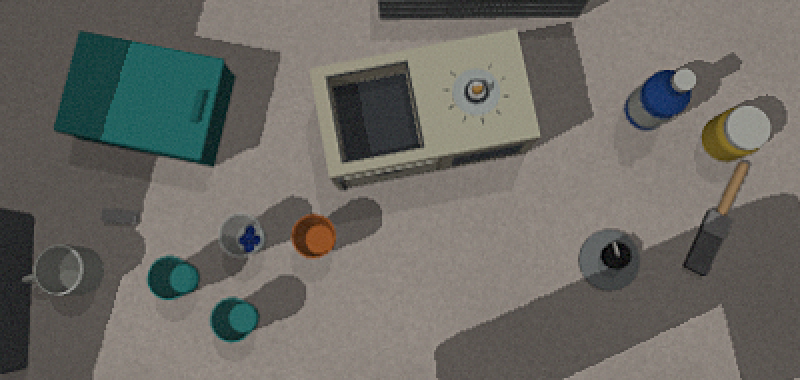

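View pics/tum.png

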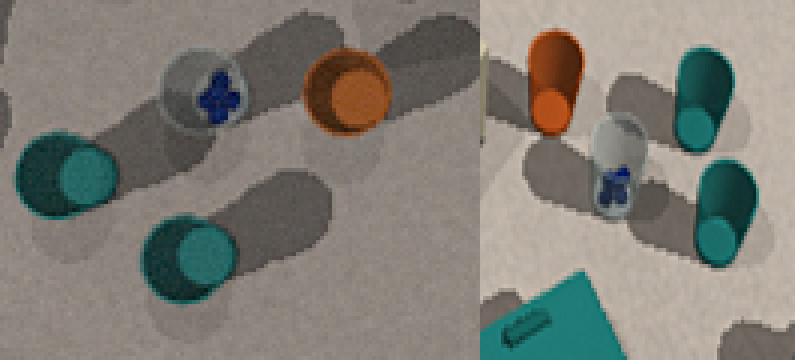

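The glass tumbler is at top (241,218): transparent, with the blue balls visible inside. The look-alikes are orange at (276,220) and teal at (208,237) and (238,258). The crop confirms it. Next, poses from silhouette fits.

```bash
cat >> h.py <<'E'
from scipy.optimize import minimize
def box(p): # x,y,yaw dehumidifier
    c,s=np.cos(p[2]),np.sin(p[2])
    return np.array([[p[0]+c*a-s*b,p[1]+s*a+c*b,z] for a in(-85,85) for b in(-160,160) for z in(0,150)])
def cone(p,rz):
    t=np.linspace(0,2*np.pi,40,endpoint=False)
    return np.concatenate([np.c_[p[0]+r*np.cos(t),p[1]+r*np.sin(t),0*t+z] for r,z in rz])
TUM=[(26,0),(35,90)]; KNOB=[(20.5,8),(20.5,24),(22,24),(22,40)]; COAST=[(50,0),(50,8)]
def hullmask(c,pts,S=4):
    q=proj(c,pts); h=cv2.convexHull(((q+.5)*S*16).astype(np.int32))
    m=np.zeros((400*S,640*S),np.uint8); cv2.fillConvexPoly(m,h,255,lineType=8,shift=4)
    return cv2.resize(m,(640,400),interpolation=cv2.INTER_AREA)/255.
def fit(cr,f,p0,step):
    cost=lambda p:sum(1-np.minimum(hullmask(c,f(p)),r).sum()/np.maximum(hullmask(c,f(p)),r).sum() for c,r in cr)
    n=len(p0); sx=np.array([p0]+[np.array(p0)+np.eye(n)[i]*step[i] for i in range(n)])
    o=minimize(cost,p0,method="Nelder-Mead",options=dict(initial_simplex=sx,xatol=.05 if n<3 else .002,fatol=1e-4,maxiter=120))
    return o.x,o.fun
def best(c,t,px):
    L=trace(c,t); 
    L=[d for d in L if np.hypot(*(np.array(d["rect"][:2])-px))<15]
    return L[0]["region"].astype(float) if L else None
E
python3 - <<'E'
from h import *
C={n:imaging.camera(n) for n in("top","scene")}
for t,px,f,p0,st in [("dehumidifier",{"top":(334,155),"scene":(289,216)},box,(665,-28,.18),(10,10,.05)),
  ("tumbler",{"top":(241,218),"scene":(381,240)},lambda p:cone(p,TUM),(462,270),(8,8)),
  ("knob",{"top":(428,228),"scene":(286,144)},lambda p:cone(p,KNOB),(428,-330),(8,8)),
  ("coaster",{"top":(428,228),"scene":(288,148)},lambda p:cone(p,COAST),(428,-330),(8,8))]:
    cr=[(n,C[n],best(C[n],t,px[n])) for n in C]
    cr=[(n,c,r) for n,c,r in cr if r is not None]
    for n,c,r in cr: print(t,n,*fit([(c,r)],f,p0,st))
    print(t,"both",*fit([x[1:] for x in cr],f,p0,st))
E
```

```text
dehumidifier top [ 6.57638368e+02 -1.87061257e+01  1.86097297e-01] 0.04034181708472584
dehumidifier scene [ 6.60327863e+02 -2.36554667e+01  1.93433760e-01] 0.022190631345775813
dehumidifier both [ 6.59437157e+02 -2.02764269e+01  1.86840369e-01] 0.07578070200532516
tumbler top [466.37145609 268.87022102] 0.27812037938620215
tumbler scene [466.01727295 263.34286499] 0.15502330421399646
tumbler both [467.30648954 266.78276079] 0.4765842745490969
knob top [ 430.50714695 -328.38812041] 0.07641772544158654
knob scene [ 433.06220341 -333.74341536] 0.07247596542906165
knob both [ 432.05561697 -330.56728053] 0.29046213517436703
coaster top [ 425.98373888 -322.06198089] 0.24564708539515023
coaster scene [ 426.89227295 -326.77926636] 0.3709256704320083
coaster both [ 426.22435996 -322.52099623] 0.6289484369805111
```

Request:
arm_command(steps=[[0.85, 522, -680, 0, 5], [0.85, 522, -680, 0, 5], [0.85, 522, -680, 0, 5], [0.85, 522, -680, 0, 5], [0.85, 522, -680, 0, 5], [0.85, 522, -680, 0, 5], [0.85, 522, -680, 0, 5], [0.85, 522, -680, 0, 5], [0.85, 522, -680, 0, 5], [0.85, 522, -680, 0, 5], [0.85, 522, -680, 0, 5], [0.85, 522, -680, 0, 5], [0.85, 522, -680, 0, 5], [0.85, 522, -680, 0, 5], [0.85, 522, -680, 0, 5], [0.85, 522, -680, 0, 5], [0.85, 522, -680, 0, 5]], force=12)

```text
clock: 4.12
eef_pos: [466.8, 266.4, 224.8]
eef_rot: [-3.142, -0.0, 0.188]
wrist_force: [-0.9, 0.7, 0.7]
finger_gap: 79.9
finger_force: 0.0
```

Run:
```python
from h import *
c=imaging.camera("wrist"); save(c,"w1.png")
s=monitor.read_state();print(s["clock"],s["eef_pos"],s["eef_rot"],s["finger_gap"],-c["view"][:3,:3].T@c["view"][:3,3])
for d in trace(c,"tumbler"):
    p=at_z(c,d["rect"][:2],60); print(d["p"],d["rect"],p)
q=proj(c,cone((467,267),TUM)); print(q.min(0),q.max(0))
```

```text
4.175 [466.8656245  266.40503447 224.85966929] [-3.14149952e+00 -5.56094354e-04  1.87431996e-01] 79.98142769262817 [532.104852   278.00585145 385.09080502]
0.95 [213.3, 232.7, 79.8, 68.7] [397.70135341 379.95927622  60.        ]
0.75 [291.1, 298.2, 59.9, 81.8] [333.15973619 280.28669316  60.        ]
0.73 [429.4, 215.8, 76.7, 67.8] [462.27722892 145.44942935  60.        ]
0.57 [321.2, 198.2, 69.1, 67.5] [459.61884058 267.49490825  60.        ]
[287.47753983 162.0762589 ] [358.03852674 231.3559882 ]
```

View pics/w1.png

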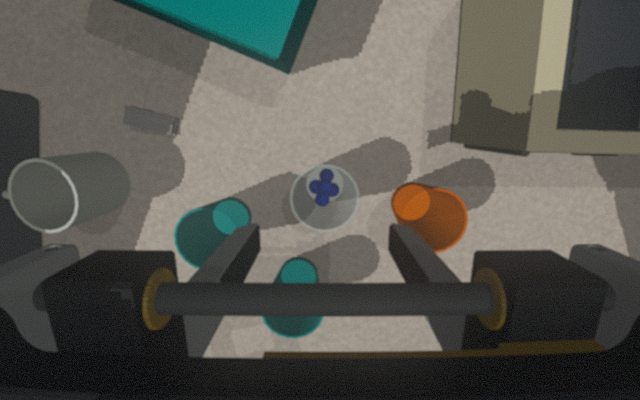

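Rim circle at about (324,197), matching the predicted tumbler, with the balls at (323,187). Descend and grip.

Request:
arm_command(steps=[[0.85, 0, 0, 60, 0], [0.85, 0, 0, 120, 0], [0.85, 0, 0, 155, 0], [0.85, 0, 0, 175, 0], [0.85, 0, 0, 175, 0], [0.3, 0, 0, 175, 0], [0.3, 0, 0, 175, 0], [0.3, 0, 0, 175, 0], [0.3, 0, 0, 175, 0], [0.3, 0, 0, 175, 0], [0.3, 0, 0, 160, 0], [0.3, 0, 0, 130, 0], [0.3, 0, 0, 90, 0], [0.3, 0, 0, 60, 0], [0.3, 0, 0, 40, 0], [0.3, 0, 0, 40, 0]], force=12)

```text
clock: 6.22
eef_pos: [467.2, 267.5, 186.3]
eef_rot: [-3.141, -0.003, 0.189]
wrist_force: [-0.8, -0.0, -2.7]
finger_gap: 69.4
finger_force: 12.0
```

Run:
```python
from h import *
c=imaging.camera("wrist"); save(c,"w2.png")
s=monitor.read_state();P=s["eef_pos"];y=s["eef_rot"][2];print(s["clock"],P,y)
M=np.array([659.4,-20.3]);a=.187
ex=np.array([np.cos(a),np.sin(a)]);ey=np.array([-ex[1],ex[0]])
tx=np.array([np.cos(y),np.sin(y)]);ty=np.array([tx[1],-tx[0]])
for mx in(-131,-116): 
    d=M+mx*ex+75*ey-P[:2]; print(mx,d@tx,d@ty)
```

```text
6.275 [466.76352205 267.29872195 184.85737365] 0.18857980664751128
-131 4.425536850510519 243.40557376521681
-116 19.425518132096567 243.42927085507233
```

View pics/w2.png

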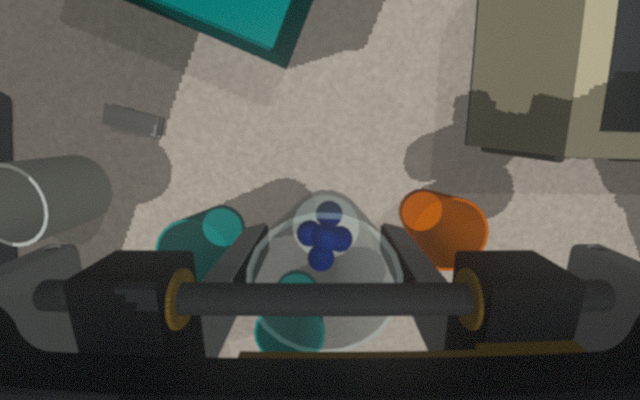

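Request:
arm_command(steps=[[0.3, 1, 15, 0, 0], [0.3, 2, 45, 0, 0], [0.3, 3, 80, 0, 0], [0.3, 3, 120, 0, 0], [0.3, 4, 160, 0, 0], [0.3, 4, 195, 0, 0], [0.3, 5, 225, 0, 0], [0.3, 7, 238, 0, 0], [0.3, 7, 243, 0, 0], [0.3, 7, 243, 0, 0], [0.3, 7, 243, 0, 0]], force=18)

```text
clock: 7.65
eef_pos: [519.1, 30.6, 184.4]
eef_rot: [-3.141, 0.0, 0.189]
wrist_force: [-0.1, 0.3, -2.4]
finger_gap: 69.0
finger_force: 18.0
```

Run:
```python
from h import *
c=imaging.camera("wrist"); d=imaging.camera("top")
a=c["img"];b=cv2.resize(d["img"][120:240,240:400],(640,480),interpolation=3)
s=monitor.read_state();P=s["eef_pos"];print(s["clock"],P,s["eef_rot"])
# overlay predicted machine edges and tray
M=np.array([659.4,-20.3]);an=.187;ex=np.array([np.cos(an),np.sin(an)]);ey=np.array([-ex[1],ex[0]])
m=lambda x,y,z:np.r_[M+x*ex+y*ey,z]
sc=np.ascontiguousarray(a)
for pts in ([m(-65,15,150),m(-65,135,150),m(65,135,150),m(65,15,150)],[m(-85,-160,150),m(-85,160,150),m(85,160,150),m(85,-160,150)]):
    cv2.polylines(sc,[np.int32(proj(c,pts)*16)],True,(255,0,0),1,shift=4)
    cv2.polylines(b,[np.int32((proj(d,pts)-[240,120]+.5)*4*16)],True,(255,0,0),1,shift=4)
sc=cv2.resize(sc,(400,250),interpolation=cv2.INTER_AREA)
b=cv2.resize(b,(400,300)); out=np.vstack([sc,b]); cv2.imwrite("pics/w3.png",out[:,:,::-1])
```

```text
7.75 [519.18009699  30.45931808 184.46549823] [-3.14154851e+00 -6.07224923e-06  1.89394843e-01]
```

View pics/w3.png

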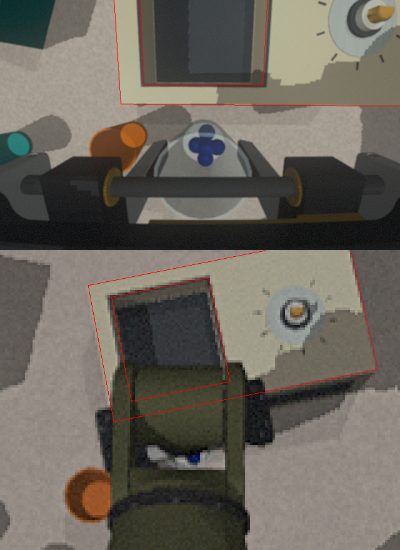

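Request:
arm_command(steps=[[0.3, 8, 4, 0, 0], [0.3, 23, 4, -4, 0], [0.3, 38, 4, -6, 0], [0.3, 53, 4, -5, 0], [0.3, 68, 4, -2, 0], [0.3, 81, 4, 4, 0], [0.3, 81, 4, 4, 0]])

```text
clock: 8.62
eef_pos: [600.0, 41.2, 179.7]
eef_rot: [-3.142, 0.001, 0.189]
wrist_force: [-0.5, 0.2, -0.2]
finger_gap: 69.0
finger_force: 18.0
```

Run:
```python
from h import *
c=imaging.camera("wrist"); d=imaging.camera("scene")
b=cv2.resize(d["img"][160:280,230:390],(640,480),interpolation=3)
cv2.imwrite("pics/w4.png",np.hstack([cv2.resize(c["img"],(420,262)),cv2.resize(b,(349,262))])[:,:,::-1])
```

```text
(no output)
```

View pics/w4.png

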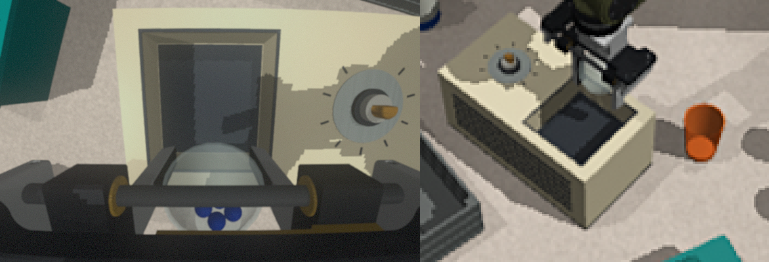

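Request:
arm_command(steps=[[0.3, 12, 0, 8, 0], [0.3, 20, 0, 16, 0], [0.3, 26, 0, 24, 0], [0.3, 29, 0, 32, 0], [0.3, 30, 0, 38, 0], [0.3, 28, 0, 43, 0], [0.3, 26, 0, 46, 0], [0.3, 26, 0, 46, 0], [0.3, 26, 0, 46, 0], [0.3, 26, 0, 46, 0], [0.3, 26, 0, 46, 0], [0.3, 26, 0, 46, 0]])

```text
clock: 10.22
eef_pos: [625.6, 45.9, 134.8]
eef_rot: [3.141, -0.001, 0.189]
wrist_force: [5.1, 0.8, 4.2]
finger_gap: 68.6
finger_force: 18.0
```

Run:
```python
from h import *
c=imaging.camera("wrist"); d=imaging.camera("scene")
b=cv2.resize(d["img"][160:280,230:390],(640,480),interpolation=3)
cv2.imwrite("pics/w5.png",np.hstack([cv2.resize(c["img"],(420,262)),cv2.resize(b,(349,262))])[:,:,::-1])
```

```text
(no output)
```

View pics/w5.png

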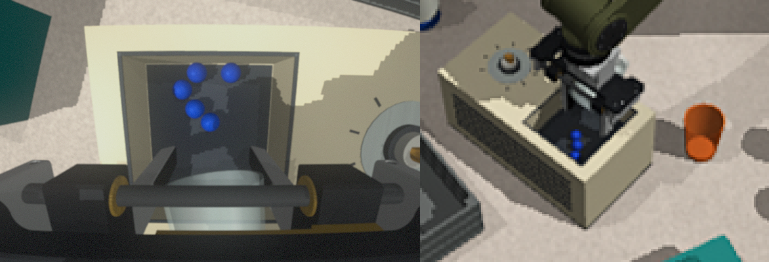

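All five balls are in the tray: wrist view (181,89), (196,72), (231,72), (194,109) and (209,123). Retreating along the arc.

Request:
arm_command(steps=[[0.3, 4, 0, -8, 0], [0.3, 3, 0, -14, 0], [0.3, 0, 0, -22, 0], [0.3, -6, 0, -30, 0], [0.3, -14, 0, -38, 0], [0.3, -26, 0, -46, 0], [0.3, -39, 0, -54, 0], [0.3, -54, 0, -60, 0], [0.3, -69, 0, -62, 0], [0.3, -84, 0, -62, 0], [0.3, -109, 0, -62, 0], [0.3, -130, 0, -62, 0], [0.3, -148, 0, -62, 0], [0.3, -155, 0, -62, 0], [0.3, -155, 0, -62, 0], [0.3, -155, 0, -62, 0]])

```text
clock: 12.32
eef_pos: [473.2, 17.0, 196.5]
eef_rot: [-3.142, -0.0, 0.189]
wrist_force: [-0.0, 0.5, -1.7]
finger_gap: 68.3
finger_force: 18.0
```

Run:
```python
from h import *
c=imaging.camera("wrist"); d=imaging.camera("scene")
b=cv2.resize(d["img"][160:280,230:390],(640,480),interpolation=3)
cv2.imwrite("pics/w6.png",np.hstack([cv2.resize(c["img"],(420,262)),cv2.resize(b,(349,262))])[:,:,::-1])
```

```text
(no output)
```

View pics/w6.png

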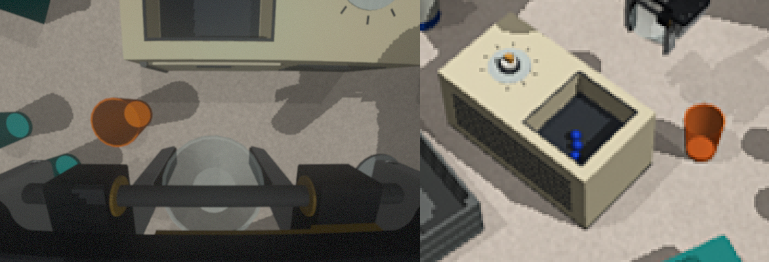

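Request:
arm_command(steps=[[0.3, 0, 0, 40, 0], [0.3, 0, 0, 80, 0], [0.3, 0, 0, 115, 0], [0.3, 0, 0, 130, 0], [0.3, 0, 0, 132, 0], [0.3, 0, 0, 132, 0]])

```text
clock: 13.18
eef_pos: [473.6, 16.9, 65.5]
eef_rot: [3.141, -0.002, 0.189]
wrist_force: [-0.2, -0.3, -2.2]
finger_gap: 68.3
finger_force: 18.0
```

Request:
arm_command(steps=[[0.3, 0, 0, 0, 0], [0.3, 0, 0, 0, 0], [0.3, 3, 0, 0, 0], [0.3, 0, 0, 0, 0], [0.3, 0, 0, 0, 0], [0.3, 0, 0, 0, 0]], force=5)

```text
clock: 13.92
eef_pos: [472.9, 16.9, 64.5]
eef_rot: [-3.142, 0.0, 0.188]
wrist_force: [-0.5, 0.4, -2.1]
finger_gap: 68.5
finger_force: 5.0
```

Run:
```python
from h import *
c=imaging.camera("wrist")
s=monitor.read_state();print(s["clock"],s["eef_pos"],s["wrist_force"])
p=s["eef_pos"];y=s["eef_rot"][2]
# overlay: predicted upright tumbler rim & foot
im=np.ascontiguousarray(c["img"]); pr=lambda pts,col:cv2.polylines(im,[np.int32(proj(c,pts)*16)],True,col,1,shift=4)
f=p[2]-50
pr(cone(p[:2],[(35,90+f)]),(255,0,0)); pr(cone(p[:2],[(26,f)]),(255,255,0))
# tilted 20deg (foot toward -x)
t=np.radians(20);C=cone((0,0),[(26,-85)]);q=np.c_[C[:,0]*np.cos(t)+C[:,2]*np.sin(t),C[:,1],-C[:,0]*np.sin(t)+C[:,2]*np.cos(t)]
R=np.array([[np.cos(y),-np.sin(y),0],[np.sin(y),np.cos(y),0],[0,0,1]])
pr(q@R.T+[p[0],p[1],p[2]+35],(0,255,0))
cv2.imwrite("pics/w7.png",im[120:,150:500,::-1])
```

```text
13.975 [472.88556424  16.93124668  64.44698445] [-1.20405542  0.23280846 -0.55460334]
```

View pics/w7.png

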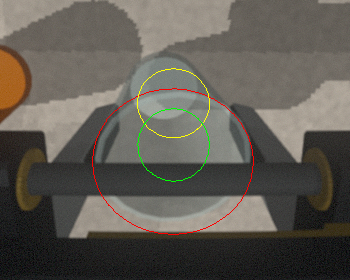

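Request:
arm_command(steps=[[0.3, 0, 0, 3, 0], [0.3, 0, 0, 6, 0], [0.3, 0, 0, 9, 0], [0.3, 0, 0, 12, 0], [0.3, 0, 0, 12, 0]])

```text
clock: 14.6
eef_pos: [473.4, 17.1, 52.7]
eef_rot: [-3.142, -0.001, 0.189]
wrist_force: [1.1, 2.5, 3.1]
finger_gap: 68.3
finger_force: 5.0
```

Run:
```python
from h import *
for i in range(4):
    c=imaging.camera("wrist")
    s=monitor.read_state();print(s["clock"],s["eef_pos"],s["wrist_force"],s["finger_gap"])
im=cv2.resize(c["img"][120:,150:500],None,fx=1.1,fy=1.1)
d=imaging.camera("scene")
p=proj(d,s["eef_pos"])[0].astype(int); print(p)
b=cv2.resize(d["img"][p[1]-35:p[1]+35,p[0]-35:p[0]+35],(308,308),interpolation=3)
cv2.imwrite("pics/w8.png",np.hstack([im,b])[:,:,::-1])
```

```text
14.65 [473.34920057  17.07391264  52.732328  ] [0.24206176 1.49706321 2.48156555] 68.49742697928481
14.7 [473.29568066  17.05556921  52.7197341 ] [1.26385849 2.38729031 3.96851195] 68.51195747804042
14.75 [473.23297145  17.05608896  52.70167286] [0.83592596 2.66654479 3.95759106] 68.64531703637168
14.8 [473.22516257  17.05169059  52.70530637] [1.17956857 2.64449627 3.67873935] 68.1229609744015
[333 198]
```

View pics/w8.png

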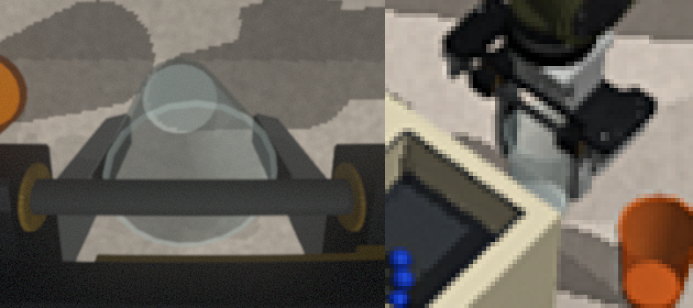

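Request:
arm_command(steps=[[0.8, 0, 0, 0, 0], [0.9, 0, 0, 0, 0], [0.95, 0, 0, 0, 0], [0.95, 0, 0, 0, 0], [0.95, 0, 0, 0, 0]])

```text
clock: 15.48
eef_pos: [472.9, 16.9, 52.4]
eef_rot: [3.142, 0.0, 0.189]
wrist_force: [-0.4, 0.9, -0.1]
finger_gap: 89.4
finger_force: 0.0
```

Run:
```python
from h import *
c=imaging.camera("wrist");s=monitor.read_state();p=s["eef_pos"];print(s)
r=None
for d in trace(c,"tumbler"): print(d["p"],d["rect"]); 
L=[d for d in trace(c,"tumbler") if abs(d["rect"][0]-315)<40]
im=np.ascontiguousarray(c["img"])
if L:
    reg=L[0]["region"].astype(float)
pr=lambda pts,col:cv2.polylines(im,[np.int32(proj(c,pts)*16)],True,col,1,shift=4)
q=(p[0]+8,p[1])
pr(cone(q,[(35,90)]),(255,0,0)); pr(cone(q,[(26,0)]),(255,255,0))
cv2.imwrite("pics/w9.png",im[120:,150:500,::-1])
```

```text
{'clock': 15.525, 'joints': array([-4.16166253e-02,  3.61878982e-01,  1.89101336e+00, -9.59334042e-06,
        8.88773687e-01,  1.34063438e+00]), 'qd': array([ 0.00052017,  0.00156842,  0.0001075 ,  0.00070149,  0.00067068,
       -0.00033473]), 'effort': array([-6.94155649e-03, -4.82847369e+01, -2.68747205e+01,  2.38545018e-02,
       -6.80418801e-02, -2.77410419e-05]), 'eef_pos': array([472.86516009,  16.93942078,  52.42859942]), 'eef_rot': array([-3.14158316e+00,  7.31427472e-05,  1.88551368e-01]), 'wrist_force': array([-0.7182719 , -0.59083521,  0.09684849]), 'moment': array([-0.01041069,  0.02338927, -0.01020316]), 'finger_force': 0.0, 'finger_gap': 89.23665866148856}
0.82 [87.0, 213.8, 171.3, 99.2]
0.81 [302.4, 255.4, 157.5, 154.0]
```

View pics/w9.png

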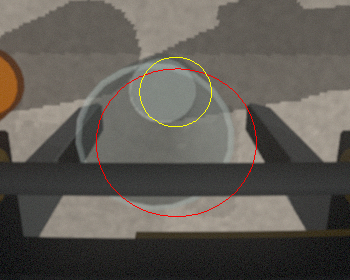

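I have now viewed 11 pictures, one over the limit of 10, so from here I'll work from numbers only. This picture shows the tumbler standing but off-centre towards the left finger: rim at about (155,136), foot at (163,92). Shift the gripper 8 mm left before lifting.

Request:
arm_command(steps=[[1, 0, -4, 0, 0], [1, 0, -8, 0, 0], [1, 0, -8, 0, 0], [1, 0, -8, 0, 0]])

```text
clock: 16.12
eef_pos: [471.4, 24.8, 52.5]
eef_rot: [3.142, -0.0, 0.189]
wrist_force: [0.6, 0.2, -0.2]
finger_gap: 94.0
finger_force: 0.0
```

Run:
```python
from h import *
c=imaging.camera("wrist");s=monitor.read_state();p=s["eef_pos"];print(s["clock"],p,s["wrist_force"],s["finger_gap"])
for d in trace(c,"tumbler"):
    if abs(d["rect"][0]-315)<50:
        reg=d["region"].astype(float); reg[280:]=0
        def mk(q):
            m=hullmask(c,cone(q,TUM)); m[280:]=0; return m
        cost=lambda q:1-np.minimum(mk(q),reg).sum()/np.maximum(mk(q),reg).sum()
        o=minimize(cost,(p[0]+8,p[1]+4),method="Nelder-Mead",options=dict(xatol=.1,fatol=1e-4))
        t=o.x-p[:2];y=s["eef_rot"][2]
        print(d["p"],d["rect"],o.x,o.fun,"tool",t@[np.cos(y),np.sin(y)],t@[np.sin(y),-np.cos(y)])
```

```text
16.175 [471.42582091  24.78214836  52.47816957] [ 0.44714527 -0.1190797   0.66879265] 93.96438697481581
0.88 [320.9, 253.4, 158.7, 153.8] [481.3379121  26.5638325] 0.01791127468904119 tool 10.070364318580058 0.10822508556937369
```

Request:
arm_command(steps=[[1, 0, 0, -30, 0], [1, 0, 0, -80, 0], [1, 0, 0, -130, 0], [1, -5, 15, -160, 0], [1, -25, 70, -160, 0], [1, -42, 130, -160, 0], [1, -60, 190, -160, 0], [1, -80, 250, -160, 0], [1, -95, 310, -160, 0], [1, -105, 342, -160, 0], [1, -105, 342, -160, 0], [1, -105, 342, -160, 0]])

```text
clock: 17.73
eef_pos: [432.4, -330.1, 212.3]
eef_rot: [-3.141, 0.0, 0.189]
wrist_force: [-0.3, 0.1, 0.3]
finger_gap: 94.2
finger_force: 0.0
```

Run:
```python
from h import *
c=imaging.camera("wrist");s=monitor.read_state();p=s["eef_pos"];print(s["clock"],p,s["eef_rot"])
for t,f in(("knob",KNOB),("coaster",COAST)):
  for d in trace(c,t)[:2]:
    reg=d["region"].astype(float)
    print(t,d["p"],d["rect"],*fit([(c,reg)],lambda q:cone(q,f),(432,-331),(5,5)))
    if t=="knob" and d["p"]>.5: K=fit([(c,reg)],lambda q:cone(q,f),(432,-331),(5,5))[0]
# pointer: bright pixels on the face, rectified face patch at z=40, 0.25mm per px
g=np.linspace(-24,24,193); X,Y=np.meshgrid(g,g)
q=proj(c,np.c_[X.ravel()+K[0],Y.ravel()+K[1],0*X.ravel()+40]).astype(np.float32).reshape(193,193,2)
gr=cv2.remap(cv2.cvtColor(c["img"],cv2.COLOR_RGB2GRAY),q[...,0],q[...,1],cv2.INTER_CUBIC)
m=(X**2+Y**2<17**2); 
for th in(90,110,130,150):
    k=m&(gr>th)
    if k.sum()>20:
        P=np.c_[X[k],Y[k]]; mu=P.mean(0); w,v=np.linalg.eigh(np.cov(P.T)); d=v[:,1]*np.sign(v[:,1]@mu)
        print(th,k.sum(),mu,w,"line yaw",np.arctan2(d[1],d[0]),"mean yaw",np.arctan2(mu[1],mu[0]))
a=np.linspace(-3.14,3.14,48,endpoint=False)
print([int(np.mean([cv2.remap(gr,np.float32([[96+4*r*np.cos(t)]]),np.float32([[96+4*r*np.sin(t)]]),1)[0,0] for r in(5,8,11,14)])) for t in a])
# shaft/tumbler re-check from fixed cameras
C={n:imaging.camera(n) for n in("top","scene")}
for n in C: 
    r=best(C[n],"dehumidifier",{"top":(334,155),"scene":(289,216)}[n]); 
    if r is not None: print(n,*fit([(C[n],r)],box,(660,-22,.187),(8,8,.05)))
    print([(d["p"],d["rect"]) for d in find_in(C[n],"shaft_seat")[:2]])
```

```text
17.775 [ 432.55199538 -329.85775908  212.49115227] [-3.14140616e+00 -3.25879553e-05  1.89384947e-01]
knob 0.87 [324.6, 189.0, 39.4, 43.2] [ 432.0608575  -329.16702114] 0.038249131949741666
coaster 0.74 [317.2, 189.2, 86.3, 79.1] [ 425.67463946 -323.90523827] 0.2580027474606973
90 810 [8.77037037 1.59567901] [ 0.82278281 21.77502159] line yaw 0.25238226678952 mean yaw 0.17997117745423732
[37, 36, 40, 36, 36, 39, 37, 37, 36, 39, 41, 38, 40, 36, 36, 39, 39, 40, 43, 42, 41, 46, 55, 60, 82, 103, 104, 82, 57, 49, 45, 42, 42, 40, 41, 39, 38, 42, 41, 43, 41, 40, 39, 36, 38, 38, 34, 36]
top [ 6.57622453e+02 -1.80516814e+01  1.85470737e-01] 0.05185304711000982
[(0.39, [359.7, 146.9, 11.2, 5.9])]
scene [ 6.59785428e+02 -2.38782967e+01  1.75874508e-01] 0.027034426964807845
[(0.53, [270.4, 188.8, 8.2, 2.4])]
```

Request:
arm_command(steps=[[0.7, 0, 0, 55, 0], [0.7, 0, 0, 110, 0], [0.7, 0, 0, 150, 0], [0.7, 0, 0, 170, 0], [0.7, 0, 0, 180, 0], [0.7, 0, 0, 180, 0], [0.2, 0, 0, 180, 0], [0.2, 0, 0, 180, 0], [0.2, 0, 0, 180, 0], [0.2, 0, 0, 180, 0], [0.2, 0, 0, 180, 0], [0.2, 0, 0, 180, 0], [0.2, 0, 0, 160, 0], [0.2, 0, 0, 110, 0], [0.2, 0, 0, 50, 0], [0.2, 0, 0, 0, 0], [0.2, 0, 0, -10, 0], [0.2, 0, 0, -10, 0]], force=40)

```text
clock: 20.42
eef_pos: [432.2, -330.8, 222.1]
eef_rot: [-3.142, 0.0, 0.188]
wrist_force: [0.1, -0.1, 0.0]
finger_gap: 43.3
finger_force: 40.0
```

Request:
arm_command(steps=[[0.2, 30, -25, 0, 0], [0.2, 70, -57, 0, 1], [0.2, 110, -90, 0, 2], [0.2, 150, -123, 0, 3], [0.2, 190, -155, 0, 3], [0.2, 215, -176, 0, 3], [0.2, 221, -181, 0, 3], [0.2, 221, -181, 0, 3], [0.2, 221, -181, 0, 3]])

```text
clock: 21.55
eef_pos: [614.9, -112.6, 222.0]
eef_rot: [-3.141, 0.001, 0.135]
wrist_force: [-0.4, 0.3, 0.4]
finger_gap: 43.0
finger_force: 40.0
```

```bash
cat > sh.py <<'E'
from h import *
c=imaging.camera("wrist");s=monitor.read_state();p=s["eef_pos"];y=s["eef_rot"][2];print(s["clock"],p,y,s["finger_gap"])
for t in("shaft_seat","knob","knob_face"):
  for d in trace(c,t)[:3]:
    print(t,round(d["p"],2),np.round(d["rect"],1),d["region"].sum())
d=proj(c,[(674.4,-100.6,164),(674.4,-100.6,177),(p[0],p[1],p[2]+8)]);print("expect",d)
np.save("w.npy",c["img"])
import pickle;pickle.dump((c,p,y),open("w.pkl","wb"))
E
python3 sh.py
```

```text
21.6 [ 614.94974024 -112.61668192  222.25971271] 0.13491365455287485 43.19726213596004
shaft_seat 0.91 [314.7 136.7  35.4  37.7] 1085
shaft_seat 0.65 [325.5 246.1  78.4  76.1] 4902
knob 0.94 [324.2 243.2  79.4  74.8] 4942
knob_face 0.95 [324.9 244.9  76.5  77.6] 5071
expect [[317.59947994 137.90863543]
 [317.18940957 138.45591813]
 [322.9180449  256.6723125 ]]
```

```bash
cat > sh2.py <<'E'
from h import *
import pickle
c=imaging.camera("wrist");s=monitor.read_state();p=s["eef_pos"];y=s["eef_rot"][2]
tx=np.array([np.cos(y),np.sin(y)]);ty=np.array([tx[1],-tx[0]])
S=[d for d in trace(c,"shaft_seat") if d["rect"][1]<200][0]
so,f=fit([(c,S["region"].astype(float))],lambda q:cone(q,[(13,150),(13,164),(8,177)]),(674,-100),(4,4));print("shaft",so,f)
k=trace(c,"knob")[0]; reg=k["region"].astype(float)
z=p[2]-24
ko,f=fit([(c,reg)],lambda q:cone(q,[(22,z+16),(22,z+32),(20.5,z)]),p[:2],(4,4));print("knob",ko,f,"rel tcp",(ko-p[:2])@tx,(ko-p[:2])@ty)
g=np.linspace(-24,24,193); X,Y=np.meshgrid(g,g)
q=proj(c,np.c_[X.ravel()+ko[0],Y.ravel()+ko[1],0*X.ravel()+z+32]).astype(np.float32).reshape(193,193,2)
gr=cv2.remap(cv2.cvtColor(c["img"],cv2.COLOR_RGB2GRAY),q[...,0],q[...,1],cv2.INTER_CUBIC)
m=(X**2+Y**2<17**2); print(np.percentile(gr[m],[5,50,80,90,97]))
for th in(80,100,120,150):
    kk=m&(gr>th)
    if kk.sum()>20:
        P=np.c_[X[kk],Y[kk]]; mu=P.mean(0); w,v=np.linalg.eigh(np.cov(P.T)); d=v[:,1]*np.sign(v[:,1]@mu)
        print(th,kk.sum(),mu,w,"yaw",np.arctan2(d[1],d[0]))
D=so-ko;print("knob->shaft tool",D@tx,D@ty, "tcp->shaft",(so-p[:2])@tx,(so-p[:2])@ty,"y",y)
# machine yaw from long straight cream front edge: Hough-free fit of dehumidifier region's boundary lines
r=trace(c,"dehumidifier")
if r:
    cn=max(cv2.findContours(r[0]["region"].astype(np.uint8),cv2.RETR_EXTERNAL,cv2.CHAIN_APPROX_NONE)[0],key=len)[:,0]
    W=np.array([at_z(c,px,150)[:2] for px in cn.astype(float)])
    print("machine bbox px",r[0]["rect"])
    L=cv2.HoughLinesP(cv2.Canny(cv2.GaussianBlur(c["img"],(3,3),0),40,120),1,np.pi/360,50,minLineLength=80,maxLineGap=8)
    for l in ([] if L is None else L[:12,0]):
        a=at_z(c,l[:2].astype(float),150);b=at_z(c,l[2:].astype(float),150);print(l,np.round(a[:2]),np.round(b[:2]),round(np.arctan2(*(b-a)[[1,0]]),3))
E
python3 sh2.py
```

```text
shaft [674.30450055 -99.57064928] 0.07557220230812689
knob [ 616.12122151 -112.64627194] 0.10034623077261151 rel tcp 0.7636620382544504 0.6313513179184563
[ 31.  40.  47.  60. 118.]
80 1218 [7.95299672 1.65270936] [ 1.52727318 26.24334525] yaw 0.2047015593640666
100 985 [8.10888325 1.69670051] [ 1.03805976 25.46571214] yaw 0.20336835692806893
120 85 [9.72058824 2.01176471] [ 0.43685477 30.04427268] yaw 0.19543947371409304
knob->shaft tool 59.41602344727611 -5.099218154993916 tcp->shaft 60.17968548553056 -4.4678668370754595 y 0.13544648951144334
machine bbox px [213.1, 134.1, 426.2, 245.8]
[177 356 259 357] [464.   2.] [475. -72.] -1.428
[221 358 407 358] [469. -38.] [ 492. -206.] -1.434
[452 357 543 354] [ 498. -247.] [ 509. -333.] -1.435
[275  16 424  10] [754. -59.] [ 772. -162.] -1.394
[232 316 383 316] [514. -46.] [ 532. -176.] -1.434
[ 30  63 179  49] [703. 122.] [724.   7.] -1.389
[190 102 207 229] [688.  -3.] [591. -21.] -2.96
[ 44  67 163  55] [701. 111.] [719.  19.] -1.381
[ 79  82 104 211] [693.  83.] [595.  65.] -2.961
[ 23  66  58 223] [700. 128.] [579. 105.] -2.958
[ 61 235 189 231] [568. 104.] [587.  -6.] -1.397
[ 35 102  53 183] [674. 119.] [612. 107.] -2.955
```

Request:
arm_command(steps=[[0.2, 30, -2, 0, 0], [0.2, 55, -5, 0, 1], [0.2, 60, -5, 0, 1], [0.2, 60, -5, 8, 1], [0.2, 60, -5, 16, 1], [0.2, 60, -5, 18, 1], [0.2, 60, -5, 18, 1]])

```text
clock: 22.82
eef_pos: [674.0, -98.6, 204.5]
eef_rot: [-3.142, 0.0, 0.119]
wrist_force: [0.1, 0.2, -0.5]
finger_gap: 42.8
finger_force: 40.0
```

Request:
arm_command(steps=[[0.2, 0, 0, 2, 0], [0.2, 0, 0, 4, 0], [0.2, 0, 0, 6, 0], [0.2, 0, 0, 6, 0]])

```text
clock: 23.32
eef_pos: [674.2, -98.5, 198.2]
eef_rot: [-3.141, 0.0, 0.119]
wrist_force: [0.8, -0.2, -1.1]
finger_gap: 42.8
finger_force: 40.0
```

Request:
arm_command(steps=[[0.2, 0, 0, 2, 0], [0.2, 0, 0, 4, 0], [0.2, 0, 0, 6, 0], [0.2, 0, 0, 8, 0], [0.2, 0, 0, 8, 0]])

```text
clock: 23.95
eef_pos: [674.2, -98.5, 190.3]
eef_rot: [-3.142, 0.0, 0.119]
wrist_force: [-1.2, -0.2, -0.6]
finger_gap: 43.1
finger_force: 40.0
```

Request:
arm_command(steps=[[0.2, 0, 0, 2, 0], [0.2, 0, 0, 4, 0], [0.2, 0, 0, 6, 0], [0.2, 0, 0, 6, 0]])

```text
clock: 24.45
eef_pos: [674.4, -98.5, 185.0]
eef_rot: [3.141, -0.001, 0.119]
wrist_force: [-1.4, 0.0, 6.9]
finger_gap: 43.2
finger_force: 40.0
```

Request:
arm_command(steps=[[0.2, 0, 0, 1, 0], [0.2, 0, 0, 2, 0], [0.2, 0, 0, 2, 0]])

```text
clock: 24.82
eef_pos: [674.4, -98.5, 183.4]
eef_rot: [3.141, -0.001, 0.119]
wrist_force: [-2.1, 0.9, 8.8]
finger_gap: 43.0
finger_force: 40.0
```

Request:
arm_command(steps=[[0.2, 0, 0, 1, 0], [0.2, 0, 0, 2, 0], [0.2, 0, 0, 2, 0], [0.2, 0, 0, 2, 0]])

```text
clock: 25.32
eef_pos: [674.6, -98.5, 183.0]
eef_rot: [3.141, -0.003, 0.119]
wrist_force: [-6.1, 1.1, 16.5]
finger_gap: 43.3
finger_force: 40.0
```

Run:
```python
from h import *
for i in range(3):
    c=imaging.camera("wrist");s=monitor.read_state();print(s["clock"],s["eef_pos"],s["wrist_force"],s["moment"],s["finger_force"])
p=s["eef_pos"];y=s["eef_rot"][2]
k=trace(c,"knob")[0]; z=p[2]-24
ko,f=fit([(c,k["region"].astype(float))],lambda q:cone(q,[(22,z+16),(22,z+32),(20.5,z)]),p[:2],(4,4));print("knob",ko,f)
g=np.linspace(-24,24,193); X,Y=np.meshgrid(g,g)
q=proj(c,np.c_[X.ravel()+ko[0],Y.ravel()+ko[1],0*X.ravel()+z+32]).astype(np.float32).reshape(193,193,2)
gr=cv2.remap(cv2.cvtColor(c["img"],cv2.COLOR_RGB2GRAY),q[...,0],q[...,1],cv2.INTER_CUBIC)
m=(X**2+Y**2<17**2)&(gr>100); P=np.c_[X[m],Y[m]];w,v=np.linalg.eigh(np.cov(P.T));d=v[:,1]*np.sign(v[:,1]@P.mean(0));print(m.sum(),w,"yaw",np.arctan2(d[1],d[0]))
# height of the knob face top: compare rim size for z hypotheses
for dz in(-6,-3,0,3,6):
    print(dz,fit([(c,k["region"].astype(float))],lambda q:cone(q,[(22,z+dz+16),(22,z+dz+32),(20.5,z+dz)]),p[:2],(4,4))[1])
# balls and tumbler, fixed views
t=imaging.camera("top"); hsv=cv2.cvtColor(t["img"],cv2.COLOR_RGB2HSV)
a=cv2.inRange(hsv,(110,120,40),(130,255,255)); n,_,st,ce=cv2.connectedComponentsWithStats(a)
for i in range(1,n):
    if st[i,4]>3: print("blue",st[i,4],ce[i],at_z(t,ce[i],109)[:2])
for d in find_in(t,"tumbler"): print(d["p"],d["rect"],at_z(t,d["rect"][:2],60)[:2])
```

```text
25.375 [674.58893084 -98.5171847  182.94713971] [-8.006573    1.58645698 17.0210178 ] [ 0.25853499  1.23620866 -0.03589671] 40.00467360019684
25.425 [674.60199732 -98.52114957 182.9564438 ] [-6.66291402  2.14983911 16.75094355] [ 3.07811042e-01  1.27189099e+00 -1.62933262e-04] 40.00472545623779
25.475 [674.59804803 -98.51330537 182.93493507] [-6.90675891  1.96813925 16.91360214] [ 0.34570159  1.24644186 -0.03605825] 40.004666447639465
knob [674.8918245  -98.71253583] 0.13271916790490335
925 [ 0.98128439 23.7302505 ] yaw 0.18666337342808867
-6 0.07769295798019094
-3 0.10135691847256967
0 0.13271916790490335
3 0.1640516321050759
6 0.19482849727545726
blue 181 [451.08287293 148.00552486] [ 671.85502566 -389.930798  ]
blue 25 [310.32 140.  ] [702.44594938  46.13313526]
blue 108 [301.75       149.06481481] [673.87171866  72.97033717]
blue 10 [435.2 159.3] [ 636.67660537 -338.94029246]
0.77 [237.8, 259.6, 26.4, 22.0] [333.14371626 278.42763133]
0.7 [276.8, 219.6, 23.1, 19.2] [458.16486361 155.6364777 ]
0.67 [312.2, 211.0, 14.3, 16.8] [484.50891524  43.16379941]
0.5 [332.3, 159.4, 117.6, 71.0] [650.39664174 -22.62855111]
```

```bash
python3 -c "
from h import *
s=monitor.read_state();print(s['clock'],s['wrist_force'])
print(job.sign_off())"
```

```text
25.625 [-5.35807623  1.40078498 18.22200878]
the job is handed in; nothing more can be done
None
```

The job is handed in and the verdict was not shown: the five balls are in the tray, the empty tumbler stands upright and released on the shelf, and the knob is on the shaft and held at its stop with about 17 N, but I viewed 11 pictures, one over the limit of 10.

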